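Hold a jar under the lid press

TASK

On the delicatessen counter, stand the small red-lidded jar upright in the round nest of the lid press and let go of it. Then bring the press's sprung red arm, which ends in a black handle bar, over and down until the arm is level, so that its foot bears on the jar's lid, without forcing it past level, and finish while still holding the arm level there. Leave the honey jar, the mill and the oil bottle where they stand.

Things in the scene. Friction and masses are not known exactly. Their poses are not given: they have to be found in the camera images.
- jar: The jar to be closed: a cylinder 54 mm in diameter and 62 mm high, dark contents, white paper band, red lid (the top 14 mm), about 0.22 kg. Loose, upright. Origin: centre of its underside, z up.
- press: Lid press, a fixed grey fixture. Plate 245 x 150 x 12 mm; origin on the counter under the nest's centre; x points from the nest to the hinge (away from the operator), y along the hinge, z up. Plate from x -78 to +168 mm. Two posts at x +110 (36 deep), y +/-62 (12 thick), 125 mm high. Hinge axis along y at x +110, z 105 mm.
- nest (a point): Centre of the nest's floor, on the plate 12 mm above the counter: a round place inside a steel lip 62 mm in inner diameter, 74 mm in outer diameter and 8 mm high, in which the jar stands. Axes as the press.
- handle (a point): Black handle bar of the press arm, round, 16 mm thick, 80 mm clear between the fork's limbs, parallel to the hinge and 200 mm from it. The point: middle of the bar, on its axis; y along the bar. Arm up: 304 mm above the counter, x +127 mm in the press frame. Arm level: 105 mm above the counter, x -90 mm.
- press_angle (a joint): Red press arm, rad. 0 = up, leaning 5 degrees back past upright, held by its spring; grows as the handle comes over to the operator and down; 1.658 = level; 1.85 = stop, past level. A fork, 2 limbs 12 mm thick, 104 mm over all; a cross piece 110 mm from the hinge carries the foot. Near level it needs about 5 N at the handle, 11 N with the foot on the jar; let go, it springs up.
- press_arm: The red press arm itself, with handle bar and foot. Origin on the hinge axis, midway between the posts; the arm runs from there along its own -x axis, y along the hinge, z away from the foot.
- foot (a joint): How far the sprung foot is pushed up into the arm, in m: 0 = free, 0.020 = bottomed. 1 N to start, then 1 N per mm. With the jar in the nest the foot touches the lid about 0.09 rad before level and is in by about 0.010 at level.
- pad: The black domed rubber pad at the end of the foot, 36 mm in diameter; origin at the middle of its pressing face, which lies 41 mm from the arm's centre plane when free. With the arm level it is right above the nest.
- honey_jar: Bystander: amber jar with a white lid, 62 mm in diameter, 85 mm high, loose. Origin: centre of its underside.
- mill: Bystander: turned dark wood pepper mill, 54 mm in diameter, 155 mm high, loose. Origin: centre of its underside.
- oil_bottle: Bystander: green oil bottle with a black cap, 56 mm in diameter, 150 mm high, loose. Origin: centre of its underside.
There are look-alikes about, which are no part of the job. There is more than one size of the jar; the one meant has the size given above.

How it is judged:
On the way:
1. the jar stands in the nest, let go, with the press arm still up (horizontal distance between jar and nest below 0.006 m and z of jar in the frame of nest between -0.003 and 0.003 m and angle between jar's own z axis and vertical below 0.06 rad and contact force between the fingers and jar below 0.2 N and value of joint press_angle below 1 rad), for 0.2 s.
At the end, for the whole second after the job is handed in: Jar upright in the nest (within 6 mm of centre, 3 mm of its floor, 3 degrees), fingers off it; the robot holds the press arm within 0.07 rad (4 degrees) of level, the pad bearing on the jar with 2 to 25 N; bystanders upright, within 30 mm of their starts (horizontal distance between jar and nest below 0.006 m and z of jar in the frame of nest between -0.003 and 0.003 m and angle between jar's own z axis and vertical below 0.06 rad and value of joint press_angle between 1.588 and 1.728 rad and contact force between pad and jar between 2 and 25 N and contact force between any of the fingers, the arm and press_arm above 2 N and contact force between the fingers and jar below 0.2 N and distance of each of honey_jar, mill, oil_bottle from where it was at the start of the episode below 0.03 m and angle between each of honey_jar, mill, oil_bottle's own z axis and vertical below 0.2 rad); the arm keeps its last pose, push and grip.
It fails at once if the press arm is forced past level (by more than 0.12 rad) (value of joint press_angle above 1.778 rad).
It fails at once if a bystander is shifted by more than 30 mm or tipped (not (distance of honey_jar from where it was at the start of the episode below 0.03 m) or not (distance of mill from where it was at the start of the episode below 0.03 m) or not (distance of oil_bottle from where it was at the start of the episode below 0.03 m) or not (angle between honey_jar's own z axis and vertical below 0.2 rad) or not (angle between mill's own z axis and vertical below 0.2 rad) or not (angle between oil_bottle's own z axis and vertical below 0.2 rad)).
It also fails if it takes over 72 s, if anything falls off the work surface, if the arm or the gripper's body presses on something with over 40 N, if the wrist force passes 120 N, or if a joint passes its speed limit or range.

ROBOT

A 6-joint arm with a two-finger parallel gripper is mounted at the origin on the work surface. World frame = base frame: x ahead of the robot, y to its left, z up, the work surface at z = 0. Lengths are in m, angles in rad, forces in N, time in s.
With the tool pointing down it reaches from about 0.275 to 0.875 m from the base axis. Payload 12.5 kg.
Tool frame: the origin (TCP) lies on the mounting face of the last link; the fingertips stand ahead of it and the grasp point (between the pads) lies 155 mm ahead of it (bot.tip_reach is the x of the fingertips in the tool frame, in m); x points along the fingers, z is the direction in which the jaws open and shut, and the axes are right-handed (so a half turn about x gives the same grasp; the last joint's range is limited). The gripper opens to 85 mm and grips with 20 to 120 N. Pads are 22 mm wide; open, the fingers measure 114 mm over their backs; the gripper's body (76 mm by 85 mm) begins 54 mm behind the grasp point. The pads swing forward as they close: fully open they stand 13 mm farther back than shut.
Start: joints at [-1.272, 0.351, 1.652, -0, 1.139, -0.085], TCP at [0.206, -0.51, 0.405] pointing down, gripper open.
Joint ranges: [-2.75, 2.75], [-0.79, 2.1], [0.01, 2.65], [-1.57, 4.71], [0.07, 3.14], [-2.87, 2.87]. Speed limits (rad/s): [2.22, 2.22, 2.79, 3.14, 3.14, 3.14].

INTERFACE

Orientations are given as a unit quaternion [x, y, z, w].
In Python, from cell import telemetry, capture, workorder, bot gives the robot as it stands.
- The arm moves only by the tool apply_moves, never from a script. Its arguments are lists of equal length, an entry for each row: "offset": the shift along the tool's x, y, z in m, a list of three; "yaw": the turn about the tool's x in rad. A call has 1 to 5 rows; each row shifts and turns the pose as measured when the row begins, along the tool's axes as they then stand; what a row does not reach is not made up. A row lasts 1/12 s, in which the tool goes at most 41.7 mm and 7.16 degrees, less where a joint would pass 70% of its speed; a pose out of reach is approached as far as the arm can. A call with a gripper value outside its range is refused whole. "claw" is the opening, from 0 (shut) to 1 (fully open), set as the call begins (left out, the last holds). The fingers move at their own pace and stop on an object; "squeeze" is the grip in N (left out, the last holds). Time passes only in rows, so rows that do not move let the fingers close. It gives the time, the measured TCP pose, the force and the opening at its end, in the units of the state.
- telemetry.state(): the state, without advancing time (a new reading comes with each control period).
- capture(name): name is "scene" or "side" or "wrist"; returns a dict with "color" (420x560x3 uint8, red, green, blue), "depth" (420x560 float32, m along the optical axis (not along the pixel's ray), 0 where there is no reading), "fx", "fy", "cx", "cy" (pixels), "k1" (the pictures are not rectified: a ray, as slopes to the right and down, at radius r is drawn at 1 + k1 r^2 times it, then the intrinsics apply), "R" (3x3) and "t" (3): a world point X has camera coordinates R X + t; the wrist camera has in their place "hand_eye" (4x4, takes a point from camera to tool coordinates, whose origin is the TCP and whose axes are the tool frame's). Camera axes: x right, y down, z forward; pixel columns grow to the right and rows downward; lengths in m; the calibration is good to about 2 mm. A picture is of the moment at which its call begins: read the wrist's pose just before it.
- workorder.close_job(): hands the job in, once; it reports no verdict.
The state is a dict: "time": time; "joint_positions": joint angles; "joint_velocities": joint speeds; "joint_efforts": joint torques, N m; "tool_pos": TCP position; "ee_rot": TCP orientation; "contact_force": force on the tool from outside, world axes, zero at the start; "torque": the same for the moment, N m; "finger_gap": opening from 0.0 (shut) to 1.0 (fully open).
Only numpy, scipy, OpenCV 4.12 (cv2) and the standard library are available. Lean on these libraries where they do the work, as an engineer would, in place of code of your own. Each camera call takes 0.05 s, during which the arm holds its last target. There are 200 camera calls.

## Working session

There is one attempt and no reset: what is moved stays moved. The work goes in short steps, Python scripts to look and compute and a tool call to move; the robot and the scene stay as the last step left them, time stands still between calls to the robot, and variables do not carry over. Pictures are saved under pics/ and viewed, about 8 in all and at most 12, crops included, and the job is handed in when it is done.

Besides the shell and the picture viewer there is one more tool, called after "Call:" by a JSON object that holds its "name" and its "arguments". apply_moves: Moves the arm, as the interface text tells. Its arguments: {"type":"object","properties":{"offset":{"type":"array"},"yaw":{"type":"array"},"claw":{"type":"number"},"squeeze":{"type":"number"}},"required":["offset","yaw"]}

```bash
mkdir -p pics
cat > h.py <<'E'
import numpy as np, cv2
from cell import telemetry, capture, workorder, bot
from scipy.spatial.transform import Rotation as Ro
def grab(n):
    s=telemetry.state(); c=capture(n)
    if 'hand_eye' in c:
        H=np.array(c['hand_eye']); Rt=Ro.from_quat(s['ee_rot']).as_matrix()
        Rcw=Rt@H[:3,:3]; o=Rt@H[:3,3]+np.array(s['tool_pos'])
    else:
        Rcw=np.array(c['R']).T; o=-Rcw@np.array(c['t'])
    c['Rcw']=Rcw; c['o']=o
    np.save(f'{n}.npy',c,allow_pickle=True); return c
def load(n): return np.load(f'{n}.npy',allow_pickle=True).item()
def ray(c,u,v):
    K=np.array([[c['fx'],0,c['cx']],[0,c['fy'],c['cy']],[0,0,1.]])
    p=cv2.undistortPoints(np.array([[[u,v]]],float),K,np.array([c['k1'],0,0,0.]))[0,0]
    return np.array([p[0],p[1],1.])
def atz(c,u,v,z):
    d=c['Rcw']@ray(c,u,v); return c['o']+d*(z-c['o'][2])/d[2]
def dep(c,u,v):
    return c['Rcw']@(ray(c,u,v)*float(c['depth'][int(v),int(u)]))+c['o']
def cloud(c):
    h,w=c['depth'].shape; K=np.array([[c['fx'],0,c['cx']],[0,c['fy'],c['cy']],[0,0,1.]])
    uu,vv=np.meshgrid(np.arange(w),np.arange(h))
    p=cv2.undistortPoints(np.stack([uu,vv],-1).reshape(-1,1,2).astype(float),K,np.array([c['k1'],0,0,0.]))[:,0]
    P=np.c_[p,np.ones(len(p))]*c['depth'].reshape(-1,1)
    return (P@c['Rcw'].T+c['o']).reshape(h,w,3)
def save(c,name,box=None,s=1):
    im=c['color'][:,:,::-1]
    if box: im=im[box[1]:box[3],box[0]:box[2]]
    cv2.imwrite(f'pics/{name}.png',cv2.resize(im,None,fx=s,fy=s,interpolation=cv2.INTER_CUBIC))
E
python3 - <<'E'
from h import *
s=telemetry.state();print(s, bot.tip_reach)
for n in('scene','side'):
    c=grab(n);save(c,n+'0',s=1.4);print(n,c['o'],c['Rcw'][:,2])
E
```

```text
{'time': 0.0, 'joint_positions': array([-1.27162876e+00,  3.51275944e-01,  1.65245729e+00,  1.96684476e-05,
        1.13907972e+00, -8.46089142e-02]), 'joint_velocities': array([ 0.00023923, -0.00053278, -0.00049118, -0.00014172,  0.00010315,
       -0.00053329]), 'joint_efforts': array([ 1.10198855e-04, -5.06116319e+01, -2.91413462e+01, -1.13615879e-04,
        4.53219021e-03,  1.54459025e-05]), 'tool_pos': array([ 0.20591548, -0.50985698,  0.40412392]), 'ee_rot': array([ 0.39574444,  0.58650963, -0.3951933 ,  0.58584558]), 'contact_force': array([-0.08046041, -0.30620951,  0.78725471]), 'torque': array([ 0.03987946, -0.00121273, -0.00156604]), 'finger_gap': 0.998844849212238} 0.1734
scene [ 1.18981061 -0.66319321  0.81116082] [-0.58022888  0.58490357 -0.56676473]
side [0.32650191 1.10063755 0.89799196] [ 0.16944384 -0.83010846 -0.53123322]
```

View pics/scene0.png

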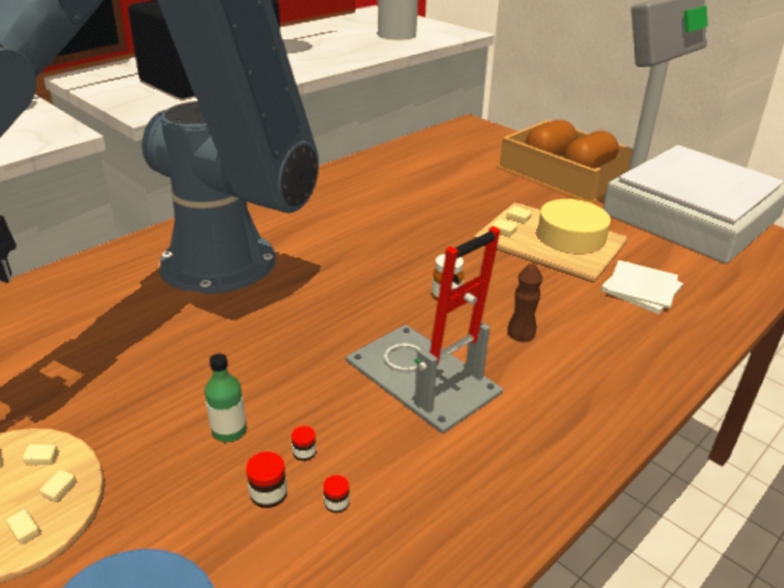

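View pics/side0.png

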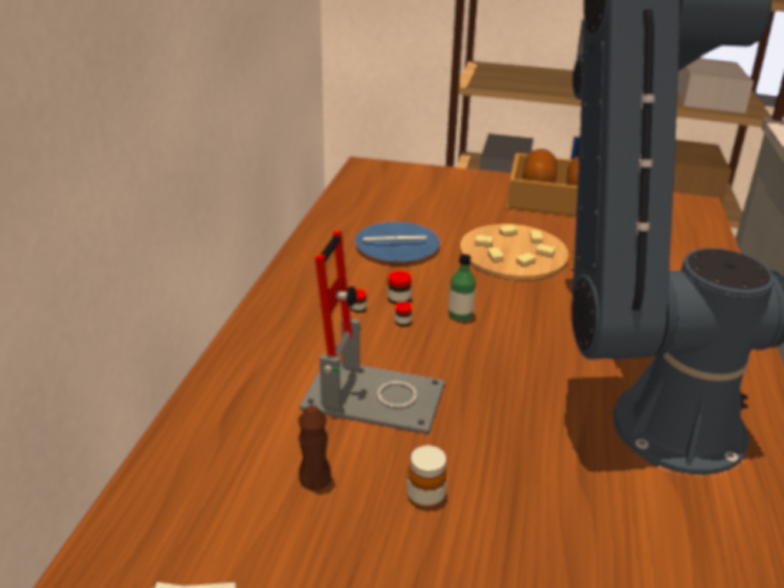

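The scene view shows three red-lidded jars, at (266,478), (303,442) and (336,492). It also shows the press with its nest at (405,357) and its bar at (475,245), the oil bottle at (226,400), the mill at (525,300) and the honey jar at (447,275). The side view shows the same layout. Next I'll measure sizes and positions.

Run:
```python
from h import *
for n in('scene','side'):
    c=load(n);P=cloud(c);hsv=cv2.cvtColor(c['color'],cv2.COLOR_RGB2HSV)
    m=(((hsv[...,0]<5)|(hsv[...,0]>174))&(hsv[...,1]>190)&(hsv[...,2]>110)&(P[...,2]>-.02)&(P[...,0]>0.1)&(P[...,0]<1.2)&(np.abs(P[...,1])<.7)).astype(np.uint8)
    k,l,st,ce=cv2.connectedComponentsWithStats(m)
    for i in range(1,k):
        if st[i,4]<25: continue
        q=P[l==i]; zt=np.percentile(q[:,2],95); t=q[q[:,2]>zt-.008]
        lo,hi=np.percentile(t[:,:2],3,axis=0),np.percentile(t[:,:2],97,axis=0)
        print(n,ce[i].round(),st[i,4],'zt',zt.round(3),'mid',((lo+hi)/2).round(3),'ext',(hi-lo).round(3))
c=load('scene');P=cloud(c)
def a(u,v,z): return atz(c,u/1.4,v/1.4,z).round(4)
# nest rim: outline points on lip top z .020
print('nest',a(405,357,.018))
print('plate corners',[a(*p,.012) for p in((347,358),(405,326),(501,388),(443,430))])
print('bar ends',a(452,250,.304),a(492,233,.304),'bar depth',dep(c,475/1.4,245/1.4))
for nm,u,v,z in(('oil cap',219,362,.15),('mill',531,268,.15),('honey',449,260,.085)): print(nm,a(u,v,z))
s=load('side')
def b(u,v,z): return atz(s,u/1.4,v/1.4,z).round(4)
print('side nest',b(397,394,.018),'bar',b(320,258,.304),b(338,236,.304),'corn',[b(*p,.012) for p in((303,404),(430,427),(443,379),(330,366))])
print('mill',b(312,410,.15),'honey',b(428,457,.085),'oil',b(465,260,.15))
```

```text
scene [330. 209.] 1242 zt 0.312 mid [ 0.921 -0.286] ext [0.538 0.753]
scene [216. 312.] 185 zt 0.045 mid [ 0.575 -0.218] ext [0.029 0.03 ]
scene [189. 335.] 529 zt 0.065 mid [ 0.603 -0.308] ext [0.047 0.046]
scene [240. 348.] 233 zt 0.044 mid [ 0.683 -0.246] ext [0.031 0.032]
side [235. 209.] 532 zt 0.309 mid [0.656 0.091] ext [0.009 0.019]
side [285. 199.] 136 zt 0.065 mid [ 0.601 -0.3  ] ext [0.043 0.047]
side [257. 210.] 39 zt 0.223 mid [0.61 0.04] ext [0.003 0.011]
side [247. 227.] 97 zt 0.176 mid [0.643 0.007] ext [0.009 0.005]
side [288. 219.] 75 zt 0.044 mid [ 0.573 -0.213] ext [0.026 0.035]
nest [0.5295 0.0497 0.018 ]
plate corners [array([ 0.4559, -0.0231,  0.012 ]), array([0.4593, 0.1215, 0.012 ]), array([0.6953, 0.1159, 0.012 ]), array([ 0.694 , -0.0311,  0.012 ])]
bar ends [0.6449 0.0133 0.304 ] [0.6521 0.0956 0.304 ] bar depth [0.66239035 0.04294615 0.30828379]
oil cap [ 0.4625 -0.278   0.15  ]
mill [0.6175 0.2772 0.15  ]
honey [0.4315 0.2714 0.085 ]
side nest [0.5281 0.0514 0.018 ] bar [0.6613 0.0787 0.304 ] [ 0.6545 -0.0057  0.304 ] corn [array([0.6917, 0.1154, 0.012 ]), array([0.4528, 0.1202, 0.012 ]), array([ 0.4523, -0.0219,  0.012 ]), array([ 0.6762, -0.0078,  0.012 ])]
mill [0.6169 0.2789 0.15  ] honey [0.4333 0.2702 0.085 ] oil [ 0.4515 -0.2564  0.15  ]
```

```bash
cat >> h.py <<'E'
def go(x,y,z=None,yaw=None):
    """needed offset (tool axes) for the TCP to get over x,y (world), z; yaw = world angle of jaw axis (tool z)"""
    s=telemetry.state();R=Ro.from_quat(s['ee_rot']).as_matrix();p=np.array(s['tool_pos'])
    d=np.array([x,y,p[2] if z is None else z])-p
    a=np.arctan2(R[1,2],R[0,2])
    print('t',round(s['time'],2),'p',p.round(4),'x',R[:,0].round(3),'jaw deg',np.degrees(a).round(1),'F',np.array(s['contact_force']).round(1),'gap',round(s['finger_gap'],3))
    print('offset',(R.T@d).round(4))
    if yaw is not None:
        w=(np.radians(yaw)-a+np.pi/2)%np.pi-np.pi/2; print('turn about tool x',(-w if R[2,0]<0 else w).round(4),'world turn deg',np.degrees(w).round(1), 'q6',s['joint_positions'][5].round(2))
E
python3 - <<'E'
from h import *
go(.602,-.304,.40,-1.5)
E
```

```text
t 0.1 p [ 0.2059 -0.5099  0.4042] x [-0.     0.001 -1.   ] jaw deg -68.0 F [-0.5  0.3  1. ] gap 1.004
offset [ 0.0043  0.4443 -0.0426]
turn about tool x -1.1609 world turn deg 66.5 q6 -0.08
```

Call:
{"name": "apply_moves", "arguments": {"offset": [[0, 0.037, -0.0035], [0, 0.037, -0.0035], [0, 0.037, -0.0035], [0, 0.037, -0.0035], [0, 0.037, -0.0035]], "yaw": [0, 0, 0, 0, 0]}}

```text
time: 0.52
tool_pos: [0.3716, -0.4245, 0.4026]
ee_rot: [0.399, 0.585, -0.398, 0.583]
contact_force: [0.1, 0.3, 0.4]
finger_gap: 1.001
```

Call:
{"name": "apply_moves", "arguments": {"offset": [[0, 0.037, -0.0035], [0, 0.037, -0.0035], [0, 0.037, -0.0035], [0, 0.037, -0.0035], [0, 0.037, -0.0035]], "yaw": [0, 0, 0, 0, 0]}}

```text
time: 0.93
tool_pos: [0.5449, -0.3345, 0.4009]
ee_rot: [0.399, 0.586, -0.398, 0.582]
contact_force: [-1.3, -1.0, -0.1]
finger_gap: 1.004
```

Call:
{"name": "apply_moves", "arguments": {"offset": [[0, 0, 0], [0, 0, 0], [0, 0, 0], [0, 0, 0], [0, 0, 0]], "yaw": [-0.116, -0.116, -0.116, -0.116, -0.116]}}

```text
time: 1.35
tool_pos: [0.552, -0.3282, 0.3975]
ee_rot: [0.208, 0.68, -0.204, 0.673]
contact_force: [0.4, -0.0, 0.6]
finger_gap: 1.009
```

Call:
{"name": "apply_moves", "arguments": {"offset": [[0, 0, 0], [0, 0, 0], [0, 0, 0], [0, 0, 0], [0, 0, 0]], "yaw": [-0.116, -0.116, -0.116, -0.116, -0.116]}}

```text
time: 1.77
tool_pos: [0.552, -0.3278, 0.395]
ee_rot: [-0.004, 0.711, 0.011, 0.703]
contact_force: [1.4, 0.8, -0.3]
finger_gap: 0.998
```

Run:
```python
from h import *
go(.602,-.304,.36,-1.5)
c=grab('wrist');save(c,'w1',s=1.4)
```

```text
t 1.77 p [ 0.552  -0.3278  0.395 ] x [-0.011  0.01  -1.   ] jaw deg 1.2 F [ 1.4  0.8 -0.3] gap 0.998
offset [0.0347 0.0224 0.0509]
turn about tool x 0.0466 world turn deg -2.7 q6 -0.63
```

View pics/w1.png

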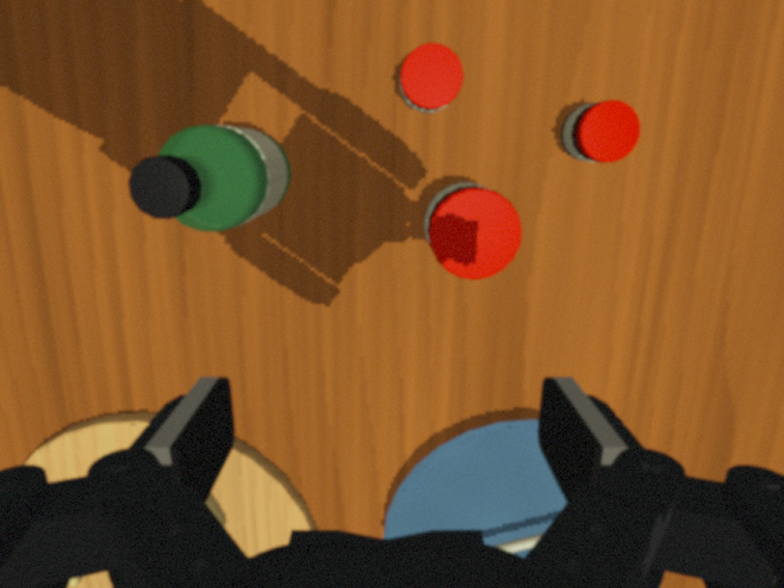

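The lid circle is centred at (475,232) and about 93 px wide, with the bottle cap at (165,186).

Run:
```python
from h import *
c=load('wrist')
f=lambda u,v,z:atz(c,u/1.4,v/1.4,z)
p=f(475,232.5,.062);print(p,'dia',np.linalg.norm(f(429,232,.062)-f(522,232,.062)),'z dep',dep(c,480/1.4,215/1.4)[2], 'oil',f(165,186,.15))
s=telemetry.state();R=Ro.from_quat(s['ee_rot']).as_matrix()
# TCP such that grasp point on axis at z=.040
t=np.array([p[0],p[1],.040])-R[:,0]*.155
go(*t,-1.5)
```

```text
[ 0.59964435 -0.30307452  0.062     ] dia 0.05434438535231918 z dep 0.060727375369246106 oil [ 0.45737713 -0.27295338  0.15      ]
t 1.82 p [ 0.552  -0.3278  0.3949] x [-0.012  0.01  -1.   ] jaw deg 1.7 F [ 0.1 -0.2 -0.5] gap 1.001
offset [0.1995 0.0195 0.0523]
turn about tool x 0.0556 world turn deg -3.2 q6 -0.64
```

Call:
{"name": "apply_moves", "arguments": {"offset": [[0.01, 0.0065, 0.0175], [0.01, 0.0065, 0.0175], [0.01, 0.0065, 0.0175], [0.03, 0, 0], [0.03, 0, 0]], "yaw": [0.028, 0.028, 0, 0, 0]}}

```text
time: 2.23
tool_pos: [0.6064, -0.3075, 0.3074]
ee_rot: [0.017, 0.708, -0.014, 0.706]
contact_force: [-0.6, 0.3, 0.2]
finger_gap: 1.001
```

Run:
```python
from h import *
s=telemetry.state();R=Ro.from_quat(s['ee_rot']).as_matrix()
go(*(np.array([.5996,-.3031,.040])-R[:,0]*.155),-1.5)
```

```text
t 2.23 p [ 0.6064 -0.3075  0.3074] x [-0.003  0.005 -1.   ] jaw deg -2.5 F [-0.6  0.3  0.2] gap 1.001
offset [ 0.1125  0.0028 -0.0061]
turn about tool x -0.0176 world turn deg 1.0 q6 -0.5
```

Call:
{"name": "apply_moves", "arguments": {"offset": [[0.01, 0.003, -0.006], [0.026, 0, 0], [0.026, 0, 0], [0.026, 0, 0], [0.022, 0, 0]], "yaw": [-0.018, 0, 0, 0, 0]}}

```text
time: 2.65
tool_pos: [0.5994, -0.3022, 0.1894]
ee_rot: [0.017, 0.709, -0.012, 0.705]
contact_force: [0.1, 0.4, 0.8]
finger_gap: 0.997
```

Run:
```python
from h import *
s=telemetry.state();R=Ro.from_quat(s['ee_rot']).as_matrix()
go(*(np.array([.5996,-.3031,.040])-R[:,0]*.155),-1.5)
```

```text
t 2.65 p [ 0.5994 -0.3022  0.1894] x [-0.006  0.007 -1.   ] jaw deg -2.3 F [0.1 0.4 0.8] gap 0.997
offset [-0.0056 -0.0019  0.0011]
turn about tool x -0.0147 world turn deg 0.8 q6 -0.5
```

Call:
{"name": "apply_moves", "arguments": {"offset": [[-0.006, -0.002, 0.001], [0, 0, 0]], "yaw": [-0.014, 0]}}

```text
time: 2.82
tool_pos: [0.5992, -0.3036, 0.1907]
ee_rot: [0.015, 0.712, -0.007, 0.702]
contact_force: [0.7, -1.7, 1.0]
finger_gap: 0.997
```

Call:
{"name": "apply_moves", "arguments": {"offset": [[0, 0, 0], [0, 0, 0], [0, 0, 0], [0, 0, 0], [0, 0, 0]], "yaw": [0, 0, 0, 0, 0], "claw": 0, "squeeze": 40}}

```text
time: 3.23
tool_pos: [0.6005, -0.3045, 0.1968]
ee_rot: [0.015, 0.71, -0.009, 0.704]
contact_force: [0.2, -0.8, -1.9]
finger_gap: 0.625
```

Call:
{"name": "apply_moves", "arguments": {"offset": [[0, 0, 0], [0, 0, 0], [0, 0, 0], [0, 0, 0], [0, 0, 0]], "yaw": [0, 0, 0, 0, 0]}}

```text
time: 3.65
tool_pos: [0.6004, -0.3045, 0.1975]
ee_rot: [0.015, 0.709, -0.01, 0.705]
contact_force: [-0.1, 0.1, -1.0]
finger_gap: 0.626
```

Run:
```python
from h import *
go(.53,.05,.30,-1.5)
```

```text
t 3.65 p [ 0.6004 -0.3045  0.1975] x [-0.007  0.007 -1.   ] jaw deg -2.0 F [-0.1  0.1 -1. ] gap 0.626
offset [-0.0994  0.3526 -0.0832]
turn about tool x -0.0081 world turn deg 0.5 q6 -0.51
```

Call:
{"name": "apply_moves", "arguments": {"offset": [[-0.02, 0, 0], [-0.025, 0, 0], [-0.025, 0, 0], [-0.025, 0, 0], [-0.01, 0.01, -0.003]], "yaw": [0, 0, 0, 0, 0]}}

```text
time: 4.07
tool_pos: [0.5977, -0.2956, 0.3018]
ee_rot: [0.017, 0.712, -0.009, 0.702]
contact_force: [1.0, -0.5, -1.6]
finger_gap: 0.621
```

Call:
{"name": "apply_moves", "arguments": {"offset": [[0, 0.025, -0.008], [0, 0.03, -0.008], [0, 0.03, -0.008], [0, 0.03, -0.008], [0, 0.03, -0.008]], "yaw": [0, 0, 0, 0, 0]}}

```text
time: 4.48
tool_pos: [0.56, -0.1451, 0.3046]
ee_rot: [0.018, 0.71, -0.011, 0.703]
contact_force: [-0.1, 0.2, -1.9]
finger_gap: 0.623
```

Call:
{"name": "apply_moves", "arguments": {"offset": [[0, 0.03, -0.008], [0, 0.03, -0.008], [0, 0.03, -0.008], [0, 0.03, -0.008], [0, 0.03, -0.003]], "yaw": [0, 0, 0, 0, 0]}}

```text
time: 4.9
tool_pos: [0.5246, 0.0161, 0.3035]
ee_rot: [0.018, 0.712, -0.011, 0.702]
contact_force: [0.8, 0.2, -1.6]
finger_gap: 0.623
```

Run:
```python
from h import *
go(.53,.05,.27,-1.5)
c=grab('wrist');save(c,'w2',s=1.4)
```

```text
t 4.9 p [0.5246 0.0161 0.3035] x [-0.014  0.01  -1.   ] jaw deg -2.4 F [ 0.8  0.2 -1.6] gap 0.623
offset [0.0338 0.0338 0.0044]
turn about tool x -0.0151 world turn deg 0.9 q6 -0.03
```

View pics/w2.png

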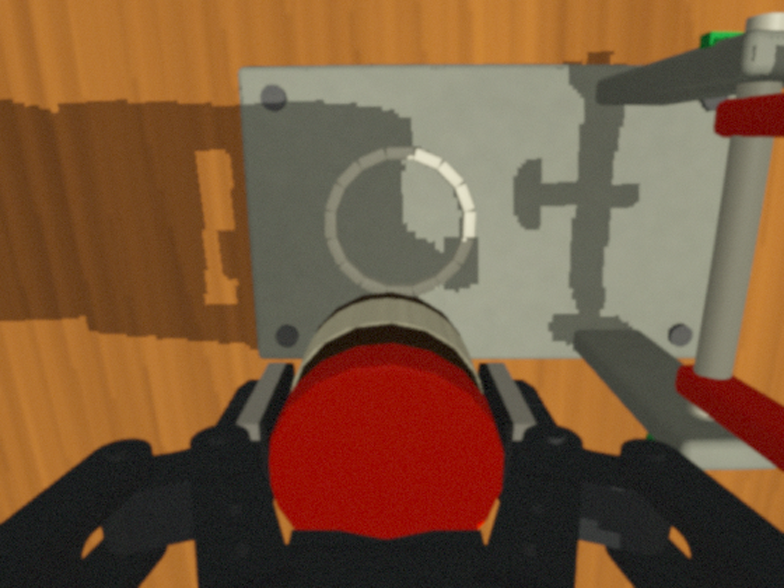

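The nest ring centre is at about (400.5,221), with its outer edge spanning 324 to 477. The held jar's lid spans columns 268 to 504.

Run:
```python
from h import *
c=load('wrist')
f=lambda u,v,z:atz(c,u/1.4,v/1.4,z)
n=f(400.5,221,.020);print('nest',n,'dia',np.linalg.norm(f(324,221,.02)-f(477,221,.02)), f(400,146,.02)-f(400,296,.02))
l=f(386,458,.168);print('lid',l,'dia',np.linalg.norm(f(268,458,.168)-f(504,458,.168)))
s=telemetry.state();R=Ro.from_quat(s['ee_rot']).as_matrix()
print('axis at lid',np.array(s['tool_pos'])+R[:,0]*.1355,'edge',[f(*p,.02)[:2].round(4) for p in((260,357),(240,70))])
go(n[0],n[1],.215)
```

```text
nest [0.52888156 0.05276226 0.02      ] dia 0.07433440105148548 [0.0025197  0.07306378 0.        ]
lid [0.52243285 0.01873429 0.168     ] dia 0.05439044551414225
axis at lid [0.52233893 0.02180713 0.16799778] edge [array([ 0.4527, -0.0157]), array([0.4581, 0.125 ])]
t 4.95 p [0.5243 0.0202 0.3035] x [-0.015  0.012 -1.   ] jaw deg -2.3 F [-1.9  5.6 -1.4] gap 0.624
offset [0.0888 0.0317 0.0046]
```

Call:
{"name": "apply_moves", "arguments": {"offset": [[0, 0.01, 0.002], [0, 0.01, 0.002], [0, 0.009, 0.001], [0, 0, 0], [0, 0, 0]], "yaw": [0, 0, 0, 0, 0]}}

```text
time: 5.37
tool_pos: [0.5281, 0.0549, 0.302]
ee_rot: [0.016, 0.713, -0.008, 0.701]
contact_force: [-0.3, -0.3, -0.8]
finger_gap: 0.62
```

Run:
```python
from h import *
s=telemetry.state();R=Ro.from_quat(s['ee_rot']).as_matrix()
t=np.array([.5289,.052,.012])-R[:,0]*.1975
go(*t,-1.5)
```

```text
t 5.37 p [0.5281 0.0549 0.302 ] x [-0.017  0.012 -1.   ] jaw deg -2.0 F [-0.3 -0.3 -0.8] gap 0.62
offset [ 0.0924 -0.0061  0.0061]
turn about tool x -0.0082 world turn deg 0.5 q6 0.04
```

Call:
{"name": "apply_moves", "arguments": {"offset": [[0.01, -0.004, 0.004], [0.02, -0.002, 0.002], [0.02, 0, 0], [0.01, 0, 0], [0, 0, 0]], "yaw": [0, 0, 0, 0, 0]}}

```text
time: 5.78
tool_pos: [0.5339, 0.0455, 0.2378]
ee_rot: [0.017, 0.712, -0.009, 0.701]
contact_force: [-0.2, 0.3, -1.7]
finger_gap: 0.621
```

Run:
```python
from h import *
s=telemetry.state();R=Ro.from_quat(s['ee_rot']).as_matrix()
t=np.array([.5289,.052,.012])-R[:,0]*.1975
go(*t,-1.5)
c=grab('wrist');save(c,'w3',s=1.4)
```

```text
t 5.78 p [0.5339 0.0455 0.2378] x [-0.015  0.011 -1.   ] jaw deg -2.1 F [-0.2  0.3 -1.7] gap 0.621
offset [ 0.0284  0.0039 -0.0017]
turn about tool x -0.0111 world turn deg 0.6 q6 0.02
```

View pics/w3.png

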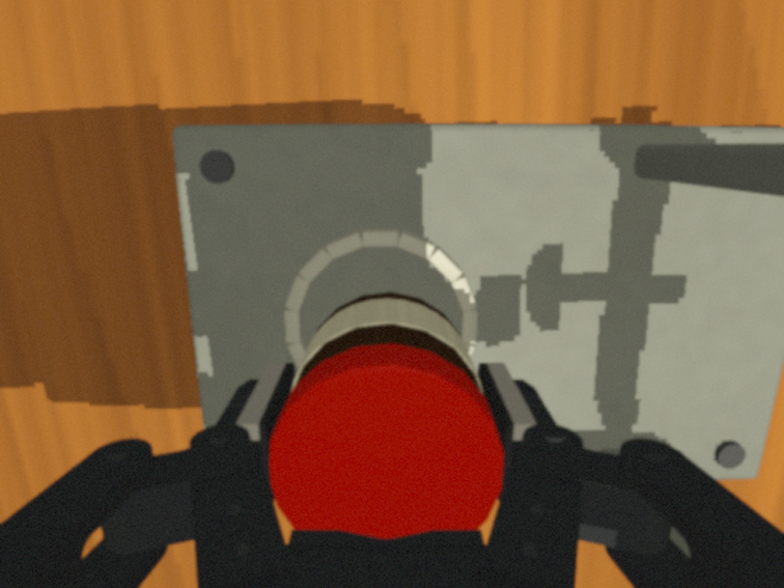

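The ring's outer edge runs from column 285 to 477, with its top at row 230. The jar hangs just in front of it.

Run:
```python
from h import *
c=load('wrist')
f=lambda u,v,z:atz(c,u/1.4,v/1.4,z)
print('nest x',f(381,322,.02),'top edge',f(380,230,.02),'=> y',f(380,230,.02)[1]-.037,'dia',np.linalg.norm(f(285,322,.02)-f(477,322,.02)))
print('lid',f(386,458,.238-.1355))
s=telemetry.state();R=Ro.from_quat(s['ee_rot']).as_matrix();print(s['tool_pos'],s['tool_pos']+R[:,0]*.1975)
```

```text
nest x [0.52863373 0.0533804  0.02      ] top edge [0.5296703  0.08837519 0.02      ] => y 0.05137518958773025 dia 0.07285157957162104
lid [0.53156202 0.04840792 0.1025    ]
[0.53409052 0.04550038 0.23858875] [0.53115044 0.04773058 0.04112323]
```

Call:
{"name": "apply_moves", "arguments": {"offset": [[0, 0.003, -0.002], [0, 0.001, 0], [0.008, 0, 0], [0, 0, 0], [0, 0, 0]], "yaw": [-0.01, 0, 0, 0, 0]}}

```text
time: 6.25
tool_pos: [0.5329, 0.0494, 0.2326]
ee_rot: [0.013, 0.711, -0.006, 0.703]
contact_force: [-0.3, -0.0, -1.1]
finger_gap: 0.62
```

Run:
```python
from h import *
s=telemetry.state();R=Ro.from_quat(s['ee_rot']).as_matrix()
go(*(np.array([.529,.0517,.012])-R[:,0]*.1975),-1.5)
```

```text
t 6.25 p [0.5329 0.0494 0.2326] x [-0.011  0.011 -1.   ] jaw deg -1.5 F [-0.3 -0.  -1.1] gap 0.62
offset [ 0.0231 -0.0003 -0.0015]
turn about tool x -0.0007 world turn deg 0.0 q6 0.02
```

Call:
{"name": "apply_moves", "arguments": {"offset": [[0.006, 0, -0.0015], [0.006, 0, 0], [0.005, 0, 0], [0.003, 0, 0], [0, 0, 0]], "yaw": [0, 0, 0, 0, 0]}}

```text
time: 6.67
tool_pos: [0.5311, 0.0499, 0.211]
ee_rot: [0.013, 0.711, -0.006, 0.704]
contact_force: [-0.5, 0.2, -1.2]
finger_gap: 0.625
```

Run:
```python
from h import *
s=telemetry.state();R=Ro.from_quat(s['ee_rot']).as_matrix()
go(*(np.array([.529,.0517,.012])-R[:,0]*.1975),-1.5)
```

```text
t 6.67 p [0.5311 0.0499 0.211 ] x [-0.01   0.011 -1.   ] jaw deg -1.5 F [-0.5  0.2 -1.2] gap 0.625
offset [ 0.0015 -0.0004 -0.0001]
turn about tool x -0.0005 world turn deg 0.0 q6 0.02
```

Call:
{"name": "apply_moves", "arguments": {"offset": [[0.0015, 0, 0], [0.001, 0, 0], [0, 0, 0]], "yaw": [0, 0, 0]}}

```text
time: 6.92
tool_pos: [0.5311, 0.0499, 0.2078]
ee_rot: [0.013, 0.711, -0.005, 0.703]
contact_force: [0.2, -0.3, -1.4]
finger_gap: 0.624
```

Call:
{"name": "apply_moves", "arguments": {"offset": [[0, 0, 0], [0, 0, 0], [0, 0, 0], [0, 0, 0], [0, 0, 0]], "yaw": [0, 0, 0, 0, 0], "claw": 1}}

```text
time: 7.33
tool_pos: [0.5316, 0.0499, 0.2089]
ee_rot: [0.013, 0.71, -0.006, 0.704]
contact_force: [0.8, 0.8, -0.5]
finger_gap: 1.004
```

Call:
{"name": "apply_moves", "arguments": {"offset": [[0, 0, 0], [0, 0, 0], [-0.01, 0, 0], [-0.02, 0, 0], [-0.03, 0, 0]], "yaw": [0, 0, 0, 0, 0]}}

```text
time: 7.75
tool_pos: [0.5307, 0.0491, 0.267]
ee_rot: [0.013, 0.713, -0.006, 0.701]
contact_force: [0.6, 0.6, -0.2]
finger_gap: 0.999
```

Call:
{"name": "apply_moves", "arguments": {"offset": [[-0.035, 0, -0.01], [-0.035, 0, -0.01], [-0.035, 0, -0.01], [-0.035, 0, -0.01], [0, 0, 0]], "yaw": [0, 0, 0, 0, 0]}}

```text
time: 8.17
tool_pos: [0.4908, 0.0485, 0.4217]
ee_rot: [0.013, 0.711, -0.006, 0.703]
contact_force: [0.6, -0.2, 1.3]
finger_gap: 0.997
```

Run:
```python
from h import *
go(.657,.047,.5,-1.5)
c=grab('wrist')
d=grab('scene')
b=[im['color'][:,:,::-1] for im in (c,d)]
im=np.hstack([cv2.resize(b[0],(400,300)),cv2.resize(b[1][140:320,200:440],(400,300))])
save(c,'w4w',s=1.4);save(d,'s4',s=1)
cv2.imwrite('pics/p4.png',im)
```

```text
t 8.17 p [0.4908 0.0485 0.4217] x [-0.01   0.011 -1.   ] jaw deg -1.5 F [ 0.6 -0.2  1.3] gap 0.997
offset [-0.08    0.0038  0.1653]
turn about tool x -0.0006 world turn deg 0.0 q6 0.02
```

View pics/p4.png

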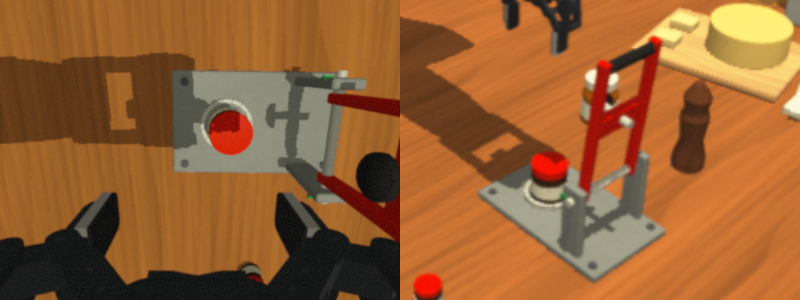

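Run:
```python
from h import *
c=load('wrist');P=cloud(c);hsv=cv2.cvtColor(c['color'],cv2.COLOR_RGB2HSV)
m=((hsv[...,0]<5)|(hsv[...,0]>174))&(hsv[...,1]>190)&(np.hypot(P[...,0]-.529,P[...,1]-.052)<.045)&(P[...,2]>.06)&(P[...,2]<.1)
q=P[m];print('lid z',np.median(q[:,2]),'mid',(np.percentile(q,1,axis=0)+np.percentile(q,99,axis=0))/2,np.ptp(q,axis=0))
for n in('scene','side'):
    c=load(n) if n=='scene' else grab(n)
    P=cloud(c);m=(c['color'].max(-1)<60)&(np.abs(P[...,0]-.656)<.03)&(np.abs(P[...,1]-.05)<.05)&(P[...,2]>.27)&(P[...,2]<.34)
    q=P[m];print(n,m.sum(),q.mean(0).round(4),np.percentile(q,[2,98],axis=0).round(3).tolist())
```

```text
lid z 0.07288532778615259 mid [0.52824366 0.05146497 0.07033981] [0.05266364 0.05296148 0.01518922]
scene 167 [0.6606 0.0454 0.3094] [[0.656, 0.01, 0.303], [0.665, 0.081, 0.314]]
side 63 [0.6526 0.0433 0.31  ] [[0.649, 0.012, 0.306], [0.657, 0.074, 0.314]]
```

Call:
{"name": "apply_moves", "arguments": {"offset": [[-0.03, 0, 0], [-0.03, 0, 0], [-0.03, 0, 0], [-0.02, 0, 0], [0, 0, 0]], "yaw": [0, 0, 0, 0, 0]}}

```text
time: 8.73
tool_pos: [0.4945, 0.047, 0.5212]
ee_rot: [0.013, 0.72, -0.006, 0.694]
contact_force: [-0.1, -0.0, 0.3]
finger_gap: 0.995
```

Run:
```python
from h import *
go(.657,.048,.52,-1.5)
```

```text
t 8.73 p [0.4945 0.047  0.5212] x [-0.036  0.011 -0.999] jaw deg -1.6 F [-0.1 -0.   0.3] gap 0.995
offset [-0.0046  0.0054  0.1623]
turn about tool x -0.0011 world turn deg 0.1 q6 0.02
```

Call:
{"name": "apply_moves", "arguments": {"offset": [[0, 0, 0.03], [0, 0, 0.035], [0, 0, 0.035], [0, 0, 0.035], [0, 0, 0.025]], "yaw": [0, 0, 0, 0, 0]}}

```text
time: 9.15
tool_pos: [0.6583, 0.0429, 0.5066]
ee_rot: [0.013, 0.723, -0.006, 0.69]
contact_force: [-0.6, -0.7, 0.4]
finger_gap: 1.001
```

Run:
```python
from h import *
s=telemetry.state();R=Ro.from_quat(s['ee_rot']).as_matrix()
print(s['joint_positions'].round(2))
go(*(np.array([.657,.047,.305])-R[:,0]*.155),-1.5)
```

```text
[-0.01  0.5   1.19  0.01  1.51  0.02]
t 9.15 p [0.6583 0.0429 0.5066] x [-0.046  0.011 -0.999] jaw deg -1.5 F [-0.6 -0.7  0.4] gap 1.001
offset [0.0464 0.0021 0.008 ]
turn about tool x -0.0006 world turn deg 0.0 q6 0.02
```

Call:
{"name": "apply_moves", "arguments": {"offset": [[0.01, 0.002, 0.007], [0.012, 0, 0], [0.012, 0, 0], [0.01, 0, 0], [0, 0, 0]], "yaw": [0, 0, 0, 0, 0]}}

```text
time: 9.57
tool_pos: [0.6695, 0.0446, 0.4433]
ee_rot: [0.014, 0.73, -0.006, 0.683]
contact_force: [-0.4, 0.5, -1.0]
finger_gap: 0.999
```

Run:
```python
from h import *
s=telemetry.state();R=Ro.from_quat(s['ee_rot']).as_matrix()
go(*(np.array([.657,.047,.305])-R[:,0]*.155),-1.5)
c=grab('wrist');save(c,'w5',s=1.4)
```

```text
t 9.57 p [0.6695 0.0446 0.4433] x [-0.066  0.011 -0.998] jaw deg -1.6 F [-0.4  0.5 -1. ] gap 0.999
offset [-0.0161  0.0008 -0.0034]
turn about tool x -0.0015 world turn deg 0.1 q6 0.02
```

View pics/w5.png

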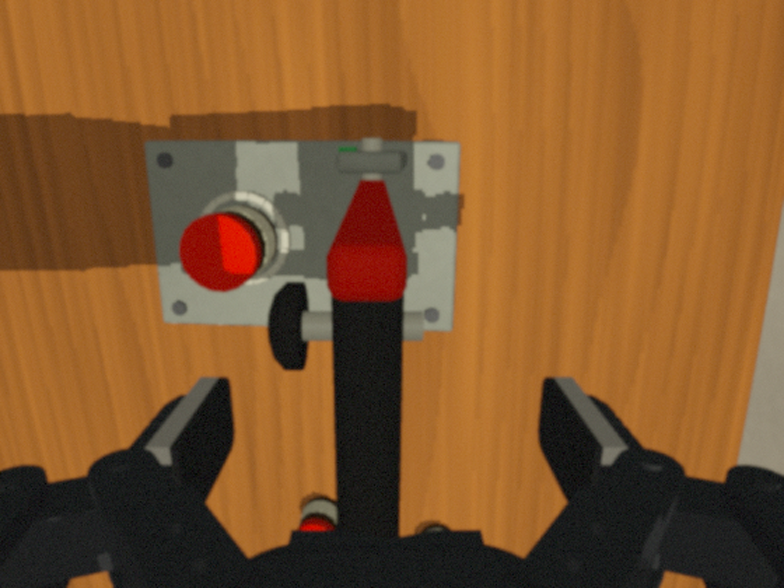

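The bar lies at columns 332 to 402, between the open pads (inner faces at 233 and 541). I overshot about 16 mm low, so I'll raise a little, centre and grip.

Call:
{"name": "apply_moves", "arguments": {"offset": [[-0.01, 0.001, -0.004], [-0.004, 0, 0], [0, 0, 0]], "yaw": [0, 0, 0]}}

```text
time: 9.87
tool_pos: [0.6661, 0.0456, 0.4604]
ee_rot: [0.014, 0.73, -0.006, 0.684]
contact_force: [0.6, 0.4, 0.1]
finger_gap: 1.001
```

Call:
{"name": "apply_moves", "arguments": {"offset": [[0, 0, 0], [0, 0, 0], [0, 0, 0], [0, 0, 0], [0, 0, 0]], "yaw": [0, 0, 0, 0, 0], "claw": 0, "squeeze": 30}}

```text
time: 10.28
tool_pos: [0.6657, 0.0457, 0.464]
ee_rot: [0.014, 0.728, -0.006, 0.686]
contact_force: [0.4, -0.0, -0.3]
finger_gap: 0.301
```

Call:
{"name": "apply_moves", "arguments": {"offset": [[0, 0, 0], [0, 0, 0], [0, 0, 0], [0, 0, 0], [0, 0, 0]], "yaw": [0, 0, 0, 0, 0]}}

```text
time: 10.7
tool_pos: [0.6656, 0.0457, 0.4641]
ee_rot: [0.014, 0.728, -0.006, 0.685]
contact_force: [-0.6, 0.6, 1.4]
finger_gap: 0.171
```

```bash
cat >> h.py <<'E'
N=np.array([.529,.0517]); Y=np.radians(-1.5); EX=np.array([np.cos(Y),np.sin(Y)]); 
def arm(L=.155):
    s=telemetry.state();R=Ro.from_quat(s['ee_rot']).as_matrix();p=np.array(s['tool_pos'])
    g=p+R[:,0]*L; px=(g[:2]-N)@EX-.110; pz=g[2]-.105
    r=np.hypot(px,pz); th=np.arctan2(-px,pz)+np.radians(5)
    print('t',round(s['time'],2),'g',g.round(4),'r',r.round(4),'theta',th.round(4),'F',np.array(s['contact_force']).round(1),'gap',round(s['finger_gap'],3),'tx',R[:,0].round(3))
    return s,R,g,th
def plan(ths,L=.155):
    s,R,g,th=arm(L)
    for t in ths:
        a=t-np.radians(5); x=.110-.2*np.sin(a); z=.105+.2*np.cos(a)
        W=np.r_[N+EX*x,z]; print(t,'tool off',(R.T@(W-g)).round(4)); g=W
E
python3 - <<'E'
from h import *
plan([0.1,.2,.3,.4,.5,.6])
E
```

```text
t 10.7 g [0.6563 0.0474 0.3094] r 0.2052 theta 0.0025 F [-0.6  0.6  1.4] gap 0.171 tx [-0.06   0.011 -0.998]
0.1 tool off [ 0.0056  0.0009 -0.0196]
0.2 tool off [ 0.0025 -0.0001 -0.0198]
0.3 tool off [ 0.0044 -0.0001 -0.0195]
0.4 tool off [ 0.0063 -0.0001 -0.019 ]
0.5 tool off [ 0.0082 -0.0001 -0.0182]
0.6 tool off [ 0.01   -0.0001 -0.0173]
```

Call:
{"name": "apply_moves", "arguments": {"offset": [[0.001, 0, -0.018], [0.0025, 0, -0.02], [0.0045, 0, -0.0195], [0.006, 0, -0.019], [0.008, 0, -0.018]], "yaw": [0, 0, 0, 0, 0]}}

```text
time: 11.12
tool_pos: [0.571, 0.0486, 0.45]
ee_rot: [0.014, 0.721, -0.006, 0.693]
contact_force: [4.0, -0.5, 8.1]
finger_gap: 0.175
```

Run:
```python
from h import *
plan([.6,.7,.8,.9,1.,1.1],.16)
```

```text
t 11.12 g [0.5647 0.0506 0.2902] r 0.1995 theta 0.4689 F [ 4.  -0.5  8.1] gap 0.175 tx [-0.039  0.012 -0.999]
0.6 tool off [ 0.0118 -0.     -0.0233]
0.7 tool off [ 0.0113 -0.0002 -0.0165]
0.8 tool off [ 0.0129 -0.0002 -0.0153]
0.9 tool off [ 0.0144 -0.0002 -0.0139]
1.0 tool off [ 0.0157 -0.0002 -0.0124]
1.1 tool off [ 0.0168 -0.0002 -0.0108]
```

Call:
{"name": "apply_moves", "arguments": {"offset": [[0.0105, 0, -0.02], [0.0113, 0, -0.0165], [0.013, 0, -0.0153], [0.0144, 0, -0.014], [0.0157, 0, -0.0124]], "yaw": [0, 0, 0, 0, 0]}}

```text
time: 11.53
tool_pos: [0.4885, 0.0515, 0.3924]
ee_rot: [0.014, 0.713, -0.006, 0.701]
contact_force: [0.8, -1.0, 6.9]
finger_gap: 0.173
```

Run:
```python
from h import *
plan([1.1,1.2,1.3,1.4,1.5,1.58,1.658],.16)
```

```text
t 11.53 g [0.4859 0.0534 0.2324] r 0.1992 theta 0.9642 F [ 0.8 -1.   6.9] gap 0.173 tx [-0.017  0.012 -1.   ]
1.1 tool off [ 0.0218 -0.0009 -0.0161]
1.2 tool off [ 0.0176 -0.0002 -0.0094]
1.3 tool off [ 0.0185 -0.0002 -0.0076]
1.4 tool off [ 0.0191 -0.0002 -0.0057]
1.5 tool off [ 0.0196 -0.0002 -0.0038]
1.58 tool off [ 0.0159 -0.0002 -0.0016]
1.658 tool off [ 0.0156 -0.0002 -0.0003]
```

Call:
{"name": "apply_moves", "arguments": {"offset": [[0.019, 0, -0.014], [0.0175, 0, -0.0095], [0.0185, 0, -0.0076], [0.012, 0, -0.004], [0.004, 0, -0.001]], "yaw": [0, 0, 0, 0, 0]}}

```text
time: 11.95
tool_pos: [0.449, 0.0531, 0.3221]
ee_rot: [0.014, 0.709, -0.006, 0.705]
contact_force: [-2.1, -0.9, 7.1]
finger_gap: 0.174
```

Run:
```python
from h import *
plan([1.45,1.5,1.55,1.6,1.658],.16)
```

```text
t 11.95 g [0.4481 0.0548 0.1621] r 0.1993 theta 1.3674 F [-2.1 -0.9  7.1] gap 0.174 tx [-0.006  0.011 -1.   ]
1.45 tool off [ 0.0158 -0.0012 -0.0046]
1.5 tool off [ 0.0098 -0.0001 -0.0018]
1.55 tool off [ 0.0099 -0.0001 -0.0013]
1.6 tool off [ 0.01   -0.0001 -0.0008]
1.658 tool off [ 0.0116 -0.0001 -0.0003]
```

Call:
{"name": "apply_moves", "arguments": {"offset": [[0.012, 0, -0.004], [0.0095, 0, -0.0018], [0.0095, 0, -0.0013], [0.004, 0, 0], [0, 0, 0]], "yaw": [0, 0, 0, 0, 0]}}

```text
time: 12.37
tool_pos: [0.4416, 0.0535, 0.2877]
ee_rot: [0.014, 0.709, -0.007, 0.705]
contact_force: [-2.8, -0.4, 5.9]
finger_gap: 0.173
```

Run:
```python
from h import *
plan([1.6,1.63,1.658],.16)
c=grab('side'); d=grab('scene');s=telemetry.state();print(s['contact_force'])
a=cv2.resize(c['color'][210:310,200:330,::-1],(400,308));b=cv2.resize(d['color'][180:310,230:400,::-1],(400,308))
cv2.imwrite('pics/p6.png',np.hstack([a,b]))
```

```text
t 12.37 g [0.4405 0.0551 0.1277] r 0.1998 theta 1.5443 F [-2.8 -0.4  5.9] gap 0.173 tx [-0.006  0.01  -1.   ]
1.6 tool off [ 0.0111 -0.0012 -0.0011]
1.63 tool off [ 0.006  -0.0001 -0.0002]
1.658 tool off [ 0.0056 -0.0001 -0.    ]
[-3.56623081 -0.82480562  7.08558288]
```

View pics/p6.png

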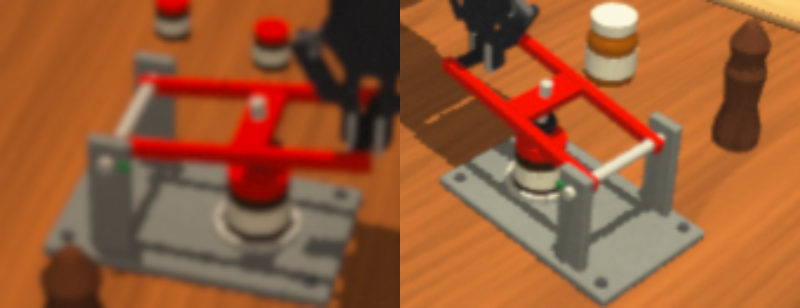

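The arm is almost down, with the foot just above the lid and the jar standing in the nest. I'll finish in small steps and watch the force rise at contact.

Call:
{"name": "apply_moves", "arguments": {"offset": [[0.005, 0, -0.0008], [0.004, 0, 0], [0, 0, 0]], "yaw": [0, 0, 0]}}

```text
time: 12.72
tool_pos: [0.4409, 0.0536, 0.2803]
ee_rot: [0.014, 0.71, -0.007, 0.704]
contact_force: [-2.0, -0.6, 5.6]
finger_gap: 0.172
```

Run:
```python
from h import *
plan([1.62,1.64,1.658],.16)
```

```text
t 12.72 g [0.4397 0.0551 0.1203] r 0.2 theta 1.5816 F [-2.  -0.6  5.6] gap 0.172 tx [-0.008  0.01  -1.   ]
1.62 tool off [ 0.0077 -0.0012 -0.0004]
1.64 tool off [ 0.004  -0.     -0.0001]
1.658 tool off [ 0.0036 -0.     -0.    ]
```

Call:
{"name": "apply_moves", "arguments": {"offset": [[0.004, 0, 0], [0.003, 0, 0], [0, 0, 0]], "yaw": [0, 0, 0]}}

```text
time: 12.97
tool_pos: [0.4409, 0.0536, 0.2744]
ee_rot: [0.014, 0.711, -0.007, 0.703]
contact_force: [-4.2, -0.9, 9.3]
finger_gap: 0.173
```

Run:
```python
from h import *
plan([1.64,1.658],.16)
```

```text
t 12.97 g [0.4392 0.0552 0.1144] r 0.2 theta 1.6109 F [-4.2 -0.9  9.3] gap 0.173 tx [-0.01  0.01 -1.  ]
1.64 tool off [ 0.0058 -0.0012 -0.0001]
1.658 tool off [ 0.0036 -0.      0.    ]
```

Call:
{"name": "apply_moves", "arguments": {"offset": [[0.004, 0, 0], [0.004, 0, 0], [0.002, 0, 0], [0, 0, 0]], "yaw": [0, 0, 0, 0]}}

```text
time: 13.3
tool_pos: [0.4409, 0.0536, 0.2665]
ee_rot: [0.013, 0.712, -0.007, 0.702]
contact_force: [-5.2, -0.6, 11.5]
finger_gap: 0.171
```

Run:
```python
from h import *
plan([1.658],.16)
c=grab('side');P=cloud(c);hsv=cv2.cvtColor(c['color'],cv2.COLOR_RGB2HSV)
# arm slope from red limb points in press frame (x from .0 to .1 of hinge)
for n in('side','scene'):
    c=grab(n);P=cloud(c);hsv=cv2.cvtColor(c['color'],cv2.COLOR_RGB2HSV)
    px=(P[...,:2]-N)@EX; py=(P[...,:2]-N)@np.array([-EX[1],EX[0]])
    for sg in(1,-1):
        m=((hsv[...,0]<5)|(hsv[...,0]>174))&(hsv[...,1]>190)&(px>-.06)&(px<.09)&(abs(py-sg*.046)<.012)&(P[...,2]>.085)&(P[...,2]<.135)
        if m.sum()>30:
            k=np.polyfit(px[m],P[...,2][m],1);print(n,sg,m.sum(),'slope',k[0].round(4),'z at hinge',(k[0]*.11+k[1]).round(4),'at bar',(k[0]*-.09+k[1]).round(4))
a=cv2.resize(load('side')['color'][210:310,200:330,::-1],(400,308));b=cv2.resize(c['color'][180:310,230:400,::-1],(400,308))
cv2.imwrite('pics/p7.png',np.hstack([a,b]))
arm(.16)
```

```text
t 13.3 g [0.4388 0.0552 0.1066] r 0.2002 theta 1.6503 F [-5.2 -0.6 11.5] gap 0.171 tx [-0.013  0.01  -1.   ]
1.658 tool off [ 0.0015 -0.0012  0.0002]
side 1 378 slope -0.0301 z at hinge 0.1097 at bar 0.1157
side -1 189 slope -0.0439 z at hinge 0.1093 at bar 0.1181
scene 1 260 slope -0.0333 z at hinge 0.1105 at bar 0.1172
scene -1 385 slope -0.0281 z at hinge 0.1108 at bar 0.1164
t 13.45 g [0.4389 0.0552 0.1068] r 0.2002 theta 1.6491 F [-6.  -1.  12.3] gap 0.173 tx [-0.013  0.01  -1.   ]
```

View pics/p7.png

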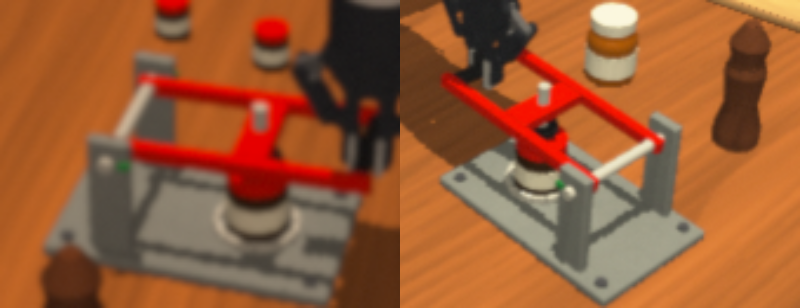

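Call:
{"name": "apply_moves", "arguments": {"offset": [[0.002, 0, 0], [0, 0, 0], [0, 0, 0], [0, 0, 0], [0, 0, 0]], "yaw": [0, 0, 0, 0, 0]}}

```text
time: 13.87
tool_pos: [0.4413, 0.0536, 0.2683]
ee_rot: [0.013, 0.712, -0.007, 0.702]
contact_force: [-5.0, -0.9, 10.4]
finger_gap: 0.175
```

Run:
```python
from h import *
s,R,g,th=arm(.16)
if 1.62<th<1.68: workorder.close_job(); print('in'); arm(.16)
```

```text
t 13.87 g [0.4389 0.0552 0.1083] r 0.2002 theta 1.6416 F [-5.  -0.9 10.4] gap 0.175 tx [-0.015  0.01  -1.   ]
the job is handed in; nothing more can be done
in
the job is handed in; nothing more can be done
```

The small red-lidded jar stands in the nest, released, and I handed the job in at about 13.9 s with the gripper still holding the press arm close to level. No verdict is reported, so these are my own last checks:

- **Jar:** Right after release, its lid measured about 1 mm from the nest centre and 73 mm above the counter (74 expected). The later pictures show it still upright under the foot, with the fingers clear of it. I did not measure the jar again after pressing.
- **Arm angle:** The gripper pose gives 1.642 rad, where 1.658 is level. It crept back slightly during the last rows, from 1.650 rad.
- **Angle check that disagreed:** Fitting the slope of the red limbs in the depth images, taken just before that creep, put the arm about 0.03 to 0.04 rad short of level. Allowing for the creep, that is roughly 1.61 to 1.62 rad. Both values are inside the allowed 1.588 to 1.728 rad.
- **Force:** The vertical force at the wrist was about 10.4 N, close to the 11 N expected with the foot on the jar. It rose from about 5.6 N once the foot touched the lid. I could not read the pad's force on the jar directly.
- **Bystanders:** I never came near the honey jar, mill or oil bottle. The last cropped views show the honey jar and mill still upright, but I did not re-measure any of the three.

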